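# Run along the row and shut the sample tubes in the dry-block heater

### The arm

A 7-joint arm with a two-finger parallel gripper is mounted at the origin on a cart in front of the work surface, level with it; the furniture and walls round the work are solid. World frame = base frame: x ahead of the robot, y to its left, z up, the work surface at z = 0. Lengths are in m, angles in rad, forces in N, time in s.
With the tool pointing down it reaches from about 0.425 to 0.925 m from the base axis. Payload 6.8 kg.
Tool frame: the origin (TCP) lies on the centre line of the jaws, within the pads' length; the fingertips stand 8 mm ahead of it and the grasp point (between the pads) lies 11 mm behind it (bot.tips_ahead is the distance from the TCP to the fingertips, in m); z points along the fingers, y is the line along which they close (so a half turn about z gives the same grasp; the last joint's range is limited). The gripper opens to 85 mm and grips with 20 to 120 N. Pads are 22 mm wide; open, the fingers measure 114 mm over their backs; the gripper's body (76 mm by 85 mm) begins 54 mm behind the grasp point. The pads swing forward as they close: fully open they stand 13 mm farther back than shut.
Start: joints at [-1.353, 0.477, 0.022, 1.555, -0.011, 1.109, -0.083], TCP at [0.216, 0.64, 0.239] pointing down, gripper open.
Joint ranges: [-2.96, 2.96], [-0.34, 2.1], [-1.41, 1.46], [0.24, 2.44], [-1.37, 4.51], [0.17, 1.92], [-2.96, 2.96]. Speed limits (rad/s): [2.39, 2.39, 3.14, 3.14, 3.14, 3.14, 3.14].

### API

Orientations are given as a unit quaternion [w, x, y, z].
In Python, from station import bot gives the robot as it stands.
- The arm moves only by the tool send_rows, never from a script. Its argument "deltas" is text: rows parted by semicolons, each of 4 numbers parted by spaces: the shift along the tool's x, y, z in m, then the turn about the tool's z in degrees. In form: x y z spin; .... A call has 1 to 5 rows; each row is the pose to reach, as a shift and turn from the pose commanded when the call began, along the tool's axes at that moment; what a row does not reach only later rows make up. A row lasts 1/10 s, in which the tool goes at most 50 mm and 8.59 degrees, less where a joint would pass 70% of its speed; a pose out of reach is approached as far as the arm can. A call with a gripper value outside its range is refused whole. "claw" is the opening, from 0 (shut) to 1 (fully open), set as the call begins (left out, the last holds). The fingers move at their own pace and stop on an object; "force" is the grip in N (left out, the last holds). Time passes only in rows, so rows that repeat a pose let the fingers close. It gives the time, the measured TCP pose, the force, the opening and the grip force at its end, in the units of the state.
- bot.get_obs(): the state, without advancing time (a new reading comes with each control period).
- bot.read_camera(name): name is "scene" or "top" or "wrist"; returns a dict with "img" (384x512x3 uint8, red, green, blue), "depth" (384x512 float32, m along the optical axis (not along the pixel's ray), 0 where there is no reading), "fx", "fy", "cx", "cy" (pixels), "camera_from_world" (4x4, takes a point from world to camera coordinates). Camera axes: x right, y up, looking along -z (the intrinsics and any distortion apply to the point x, -y, -z); pixel columns grow to the right and rows downward; lengths in m; the calibration is good to about 2 mm. A picture is of the moment at which its call begins.
- bot.hand_in(): hands the job in; it is judged then, once.
Trained networks look in a picture, given as the dict that the camera call returned (one of the last four; its "shot" number tells which), for a name from the list of things; names that differ only in an ending like _2 or _b are one class to them, and where a whole thing is asked for, a point or a joint stands for the part that bears it (a point fixed in the world has none). Each returns a list of dicts, best first, with "confidence" (0 to 1); they miss things now and then, are a little off and sometimes report something else, mostly with a low value. They report only what shows in the picture. A call takes as long as a camera call.
- bot.masks_of(picture, query): "mask" (384x512 bool, what is visible of it).
- bot.landmark_of(picture, query): "xyz" ([x, y, z] in m, in world coordinates, good to about 4 mm: a listed point, or the origin of a listed thing).
The state is a dict: "t": time; "q": joint angles; "joint_vel": joint speeds; "joint_torque": joint torques, N m; "eef_pos": TCP position; "tool_rot": TCP orientation; "contact_force": force on the tool from outside, world axes, zero at the start; "torque": the same for the moment, N m; "gripper_width": opening from 0.0 (shut) to 1.0 (fully open); "grasp_force": force on a finger pad.
Only numpy, scipy, OpenCV 4.12 (cv2) and the standard library are available. Lean on these libraries where they do the work, as an engineer would, in place of code of your own. Each camera call takes 0.05 s, during which the arm holds its last target. There are 200 camera calls.

### The job

Shut the five open flip-lid sample tubes in the dry-block heater before the heating run: run the fingertips lightly along the row from its left end, where the hinges face, folding each lid over its hinge and pressing it fully shut before going on to the next, so that only shut tubes are left behind the hand. Press gently, never bend a lid back, do not lift a tube out of its well, and leave the two shut tubes of the far row and the things round the heater as they are.

Things in the scene. Friction and masses are not known exactly. Their poses are not given: they have to be found in the camera images.
- heater: fixed dry-block heater, white case 200 x 250 mm (x, y), control panel on its -x side; origin under the case's centre at worktop level, y to its left, z up. Grey aluminium block 92 x 194 mm centred at x = 18 mm, top at z = 82 mm, two rows of five wells along y, pitch 36 mm: near row at x = -4 mm, far row at x = 40 mm. Guard frame round the block up to z = 65 mm
- tube_1: open 5 ml flip-lid tube, plain white plastic, loose in well 1 from the left (+y) of the near row. Barrel 17 mm, collar 19 mm thick, 60 mm tall; origin at its underside's centre, 44 mm above the worktop (rim at 104 mm, top of a shut lid at 107 mm). Lid hinge at y = +11.5, z = 60 mm of its frame, axis along x; turned up to 0.2 rad against the heater
- lid_1 (a joint): lid hinge of tube_1: 0 = fully shut, flat on the rim; grows as the lid opens up and back to the tube's +y; 1.57 = upright, stop at 1.9. Stiff (0.02 N m, 0.8 N at the tab): the lid stays where it is left, no spring or snap. Lid: disc 19 mm, 3 mm thick, with an 11 mm wide tab, 27 mm from hinge to tab edge
- tube_2: open 5 ml flip-lid tube, plain white plastic, loose in well 2 from the left (+y) of the near row. Barrel 17 mm, collar 19 mm thick, 60 mm tall; origin at its underside's centre, 44 mm above the worktop (rim at 104 mm, top of a shut lid at 107 mm). Lid hinge at y = +11.5, z = 60 mm of its frame, axis along x; turned up to 0.2 rad against the heater
- lid_2 (a joint): lid hinge of tube_2: 0 = fully shut, flat on the rim; grows as the lid opens up and back to the tube's +y; 1.57 = upright, stop at 1.9. Stiff (0.02 N m, 0.8 N at the tab): the lid stays where it is left, no spring or snap. Lid: disc 19 mm, 3 mm thick, with an 11 mm wide tab, 27 mm from hinge to tab edge
- tube_3: open 5 ml flip-lid tube, plain white plastic, loose in well 3 from the left (+y) of the near row. Barrel 17 mm, collar 19 mm thick, 60 mm tall; origin at its underside's centre, 44 mm above the worktop (rim at 104 mm, top of a shut lid at 107 mm). Lid hinge at y = +11.5, z = 60 mm of its frame, axis along x; turned up to 0.2 rad against the heater
- lid_3 (a joint): lid hinge of tube_3: 0 = fully shut, flat on the rim; grows as the lid opens up and back to the tube's +y; 1.57 = upright, stop at 1.9. Stiff (0.02 N m, 0.8 N at the tab): the lid stays where it is left, no spring or snap. Lid: disc 19 mm, 3 mm thick, with an 11 mm wide tab, 27 mm from hinge to tab edge
- tube_4: open 5 ml flip-lid tube, plain white plastic, loose in well 4 from the left (+y) of the near row. Barrel 17 mm, collar 19 mm thick, 60 mm tall; origin at its underside's centre, 44 mm above the worktop (rim at 104 mm, top of a shut lid at 107 mm). Lid hinge at y = +11.5, z = 60 mm of its frame, axis along x; turned up to 0.2 rad against the heater
- lid_4 (a joint): lid hinge of tube_4: 0 = fully shut, flat on the rim; grows as the lid opens up and back to the tube's +y; 1.57 = upright, stop at 1.9. Stiff (0.02 N m, 0.8 N at the tab): the lid stays where it is left, no spring or snap. Lid: disc 19 mm, 3 mm thick, with an 11 mm wide tab, 27 mm from hinge to tab edge
- tube_5: open 5 ml flip-lid tube, plain white plastic, loose in well 5 from the left (+y) of the near row. Barrel 17 mm, collar 19 mm thick, 60 mm tall; origin at its underside's centre, 44 mm above the worktop (rim at 104 mm, top of a shut lid at 107 mm). Lid hinge at y = +11.5, z = 60 mm of its frame, axis along x; turned up to 0.2 rad against the heater
- lid_5 (a joint): lid hinge of tube_5: 0 = fully shut, flat on the rim; grows as the lid opens up and back to the tube's +y; 1.57 = upright, stop at 1.9. Stiff (0.02 N m, 0.8 N at the tab): the lid stays where it is left, no spring or snap. Lid: disc 19 mm, 3 mm thick, with an 11 mm wide tab, 27 mm from hinge to tab edge
- tube_6: the same kind of tube, already shut, in the far row (well 2 from the left): leave it alone; origin at the centre of its underside, 44 mm above the worktop.
- lid_6 (a joint): lid hinge of tube_6, shut (0); grows as it opens.
- tube_7: the same kind of tube, already shut, in the far row (well 3 from the left): leave it alone; origin at the centre of its underside, 44 mm above the worktop.
- lid_7 (a joint): lid hinge of tube_7, shut (0); grows as it opens.
- timer: white count-down timer 58 x 66 x 18 mm lying left of the heater; a bystander. Origin at the centre of its underside.
- marker: black and white marker pen, 135 mm long, 17 mm thick, lying in front of the heater; a bystander. Origin at the centre of its underside.
- falcon: 15 ml screw-cap tube, 120 mm long, 22 mm thick, lying left of the heater; a bystander. Origin at the centre of its underside.
- salt_bottle: white reagent bottle with screw cap, 49 mm in diameter, 105 mm tall, left of the heater; a bystander. Origin at the centre of its underside.
- petri: petri dish, 92 mm in diameter, 16 mm high, at the left; a bystander. Origin at the centre of its underside.
- paint_brush: flat dusting brush, 273 mm long, lying at the right; a bystander. Origin at the centre of its underside.

How it is judged:
On the way, in this order (a step that is already met when the one before it is completed fails the run):
1. tube 1 from the left has its lid fully shut, the tubes to its right still stand open (value of joint lid_1 below 0.12 rad and value of joint each of lid_2, lid_3, lid_4, lid_5 above 0.35 rad), for 0.1 s.
2. tube 2 from the left has its lid fully shut, the tubes to its right still stand open (value of joint lid_2 below 0.12 rad and value of joint each of lid_3, lid_4, lid_5 above 0.35 rad), for 0.1 s.
3. tube 3 from the left has its lid fully shut, the tubes to its right still stand open (value of joint lid_3 below 0.12 rad and value of joint each of lid_4, lid_5 above 0.35 rad), for 0.1 s.
4. tube 4 from the left has its lid fully shut, the tubes to its right still stand open (value of joint lid_4 below 0.12 rad and value of joint lid_5 above 0.35 rad), for 0.1 s.
5. tube 5 from the left has its lid fully shut (value of joint lid_5 below 0.12 rad), for 0.1 s.
At the end, for the whole second after the job is handed in: All five lids are within 0.12 rad of shut, shut one by one from left to right while those further right were still over 0.35 rad open; all seven tubes rest fully down in their wells (within 4 mm), upright (within 0.12 rad), the far row still shut (value of joint each of lid_1, lid_2, lid_3, lid_4, lid_5, lid_6, lid_7 below 0.12 rad and z of each of tube_1, tube_2, tube_3, tube_4, tube_5, tube_6, tube_7 in the frame of heater below 0.048 m and angle between each of tube_1, tube_2, tube_3, tube_4, tube_5, tube_6, tube_7's own z axis and vertical below 0.12 rad and linear speed of each of tube_1, tube_2, tube_3, tube_4, tube_5, tube_6, tube_7 below 0.01 m/s); the robot touches nothing.
It fails at once if a tube is lifted in its well by more than 8 mm (z of any of tube_1, tube_2, tube_3, tube_4, tube_5, tube_6, tube_7 in the frame of heater above 0.052 m).
It fails at once if a lid is bent back to its stop (value of joint any of lid_1, lid_2, lid_3, lid_4, lid_5 above 1.8 rad).
It fails at once if a shut tube of the far row is opened or pressed (value of joint any of lid_6, lid_7 above 0.2 rad or contact force between the arm and tube_6 above 5 N or contact force between the arm and tube_7 above 5 N).
It fails at once if a tube is pressed with more than 30 N (contact force between the arm and tube_1 above 30 N or contact force between the arm and tube_2 above 30 N or contact force between the arm and tube_3 above 30 N or contact force between the arm and tube_4 above 30 N or contact force between the arm and tube_5 above 30 N).
It fails at once if a bystander is moved by more than 30 mm (distance of any of timer, marker, falcon, salt_bottle, petri, paint_brush from where it was at the start of the episode above 0.03 m).
It also fails if it takes over 48 s, if anything falls off the work surface, if the arm or the gripper's body presses on something with over 40 N, if the wrist force passes 120 N, or if a joint passes its speed limit or range.

## Working session

There is one attempt and no reset: what is moved stays moved. The work goes in short steps, Python scripts to look and compute and a tool call to move; the robot and the scene stay as the last step left them, time stands still between calls to the robot, and variables do not carry over. Pictures are saved under pics/ and viewed, at most 10 in all, crops included, and the job is handed in when it is done.

Besides the shell and the picture viewer there is one more tool, called after ">>>" as name(argument=value, ...), one argument or row to a line, values as JSON. send_rows: Moves the arm, as the interface text tells. Its arguments: {"type":"object","properties":{"deltas":{"type":"string"},"claw":{"type":"number"},"force":{"type":"number"}},"required":["deltas"]}

```bash
mkdir -p pics
cat > h.py <<'E'
from station import bot
import numpy as np, cv2
def world(p):
    d=p["depth"];h,w=d.shape;v,u=np.mgrid[:h,:w]
    x=(u-p["cx"])/p["fx"]*d;y=-(v-p["cy"])/p["fy"]*d
    P=np.stack([x,y,-d,np.ones_like(d)],-1)@np.linalg.inv(p["camera_from_world"]).T
    return P[...,:3]
def save(p,n,crop=None,s=1):
    i=p["img"][...,::-1]
    if crop: i=i[crop[0]:crop[1],crop[2]:crop[3]]
    cv2.imwrite("pics/"+n,cv2.resize(i,None,fx=s,fy=s,interpolation=cv2.INTER_CUBIC))
E
python3 - <<'E'
from h import *
o=bot.get_obs();print(o['eef_pos'],o['tool_rot'],o['t'],bot.tips_ahead)
ps={n:bot.read_camera(n) for n in ("top","scene")}
im=np.hstack([ps[n]["img"] for n in ps])[...,::-1]
cv2.imwrite("pics/a.png",cv2.resize(im,(800,300),interpolation=cv2.INTER_AREA))
save(ps["top"],"top.png",s=1.5)
for n,p in ps.items():
  print(n, np.linalg.inv(p["camera_from_world"])[:3,3],p["fx"])
  for q in ["heater","tube_1","salt_bottle"]:
    for r in bot.landmark_of(p,q): print(q,np.round(r["xyz"],3),round(r["confidence"],2))
E
```

```text
[0.21585223 0.63894982 0.23832698] [-9.02278305e-05  1.62174033e-01  9.86761748e-01 -9.10182271e-04] 0.0 0.008
top [0.41158908 0.10674108 1.30764629] 425.220563005829
heater [ 0.578  0.057 -0.003] 0.82
tube_1 [0.617 0.051 0.046] 0.6
tube_1 [0.574 0.089 0.04 ] 0.57
tube_1 [ 0.567 -0.022  0.046] 0.52
tube_1 [0.573 0.126 0.046] 0.51
tube_1 [0.568 0.019 0.041] 0.45
tube_1 [0.572 0.053 0.043] 0.44
tube_1 [0.614 0.087 0.045] 0.39
salt_bottle [ 0.632  0.296 -0.002] 0.59
scene [ 0.19996515 -0.58110631  0.85461406] 424.1775364968718
heater [ 0.578  0.055 -0.001] 0.89
heater [ 0.641  0.218 -0.002] 0.28
tube_1 [0.57  0.016 0.046] 0.61
tube_1 [0.565 0.082 0.044] 0.54
tube_1 [0.617 0.089 0.045] 0.5
tube_1 [0.615 0.058 0.043] 0.5
tube_1 [0.57  0.123 0.041] 0.46
tube_1 [ 0.565 -0.014  0.045] 0.44
tube_1 [0.573 0.055 0.046] 0.4
salt_bottle [ 0.634  0.295 -0.003] 0.7
salt_bottle [ 0.567 -0.016  0.041] 0.44
```

View pics/top.png

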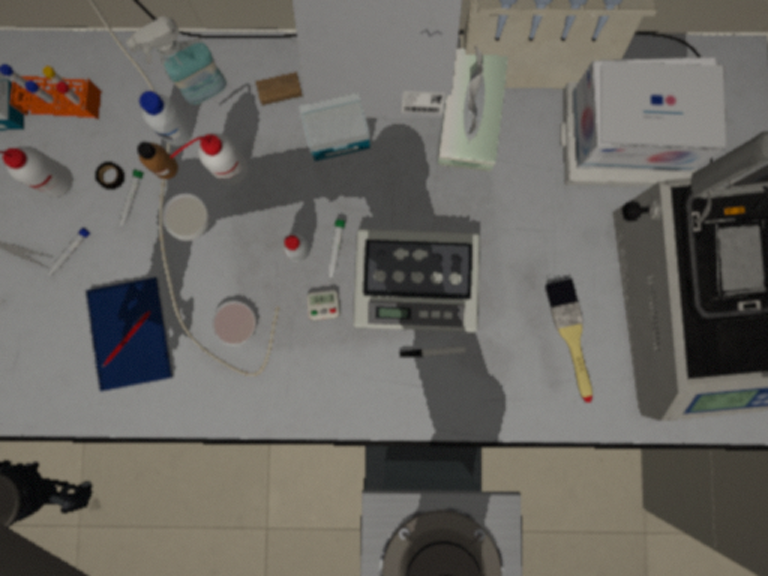

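View pics/a.png

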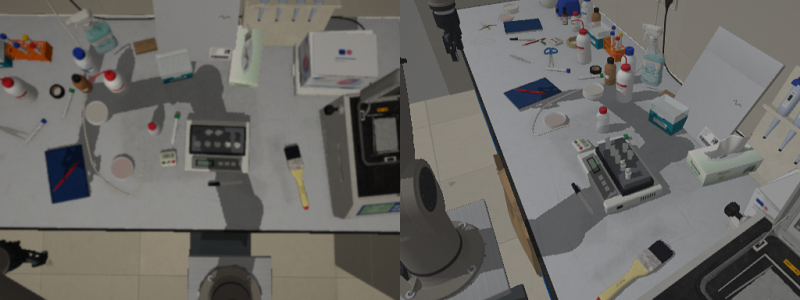

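The heater is at about (0.578, 0.056), nearly aligned with the world axes. The near row runs from y≈0.125 to -0.018 at x≈0.57. In the top view the five open tubes are at about (380–457, 277) px. Next I move in with the fingers shut and turn the tool so the 22 mm pad width lies along the row.

>>> send_rows(
  deltas="-0.04 -0.025 0 0;-0.08 -0.05 0 0;-0.12 -0.076 0 0;-0.16 -0.101 0 0;-0.2 -0.127 0 0",
  claw=0,
)

```text
t: 0.9
eef_pos: [0.3659, 0.4537, 0.2395]
tool_rot: [0.0, 0.162, 0.987, 0.0]
contact_force: [0.1, 0.9, -1.4]
gripper_width: 0.146
grasp_force: 0.0
```

>>> send_rows(
  deltas="-0.04 -0.025 0 0;-0.08 -0.05 0 0;-0.12 -0.076 0 0;-0.16 -0.101 0 0;-0.2 -0.127 0 0",
)

```text
t: 1.4
eef_pos: [0.5147, 0.2694, 0.2396]
tool_rot: [0.0, 0.162, 0.987, 0.0]
contact_force: [-0.4, 0.1, -0.3]
gripper_width: -0.0
grasp_force: 0.0
```

>>> send_rows(
  deltas="-0.04 -0.025 0 8.5;-0.076 -0.05 0 17;-0.076 -0.05 0 25.5;-0.076 -0.05 0 34;-0.076 -0.05 0 42",
)

```text
t: 1.9
eef_pos: [0.5699, 0.1987, 0.2393]
tool_rot: [-0.0, 0.508, 0.861, 0.0]
contact_force: [-0.8, -0.1, -0.1]
gripper_width: 0.004
grasp_force: 0.0
```

>>> send_rows(
  deltas="0 0 0 8;0 0 0 16;0 0 0 24;0 0 0 29.3;0 0 0 29.3",
)

```text
t: 2.4
eef_pos: [0.5697, 0.1993, 0.2393]
tool_rot: [0.0, 0.707, 0.707, 0.0]
contact_force: [0.3, 0.3, -0.1]
gripper_width: 0.001
grasp_force: 0.0
```

Run:
```python
from h import *
from scipy.spatial.transform import Rotation as R
o=bot.get_obs();q=o['tool_rot'];print(o['eef_pos'],o['t'],np.round(R.from_quat([*q[1:],q[0]]).as_matrix(),3),o['contact_force'],o['gripper_width'],o['q'])
p=bot.read_camera("wrist");save(p,"w1.png",s=1.4)
W=world(p);s=bot.read_camera("scene");save(s,"s1.png",crop=(150,290,200,350),s=4)
for n,pp in(("w",p),("s",s)):
  for q in ["heater","tube_1"]:
    for r in bot.landmark_of(pp,q): print(n,q,np.round(r["xyz"],3),round(r["confidence"],2))
```

```text
[0.5696515  0.19933651 0.23932756] 2.4 [[-0.  1.  0.]
 [ 1.  0. -0.]
 [-0.  0. -1.]] [ 0.30039623  0.34518111 -0.07801663] 0.0009015844286463587 [-0.79693596  0.38307389  0.46752245  1.75818803 -0.19572075  1.04638686
 -0.25998631]
w tube_1 [0.616 0.086 0.045] 0.39
s heater [ 0.577  0.057 -0.002] 0.72
s tube_1 [0.572 0.127 0.044] 0.65
s tube_1 [0.615 0.053 0.045] 0.64
s tube_1 [ 0.567 -0.019  0.043] 0.53
s tube_1 [0.569 0.053 0.047] 0.49
s tube_1 [0.571 0.086 0.046] 0.48
s tube_1 [0.615 0.088 0.046] 0.41
```

View pics/w1.png

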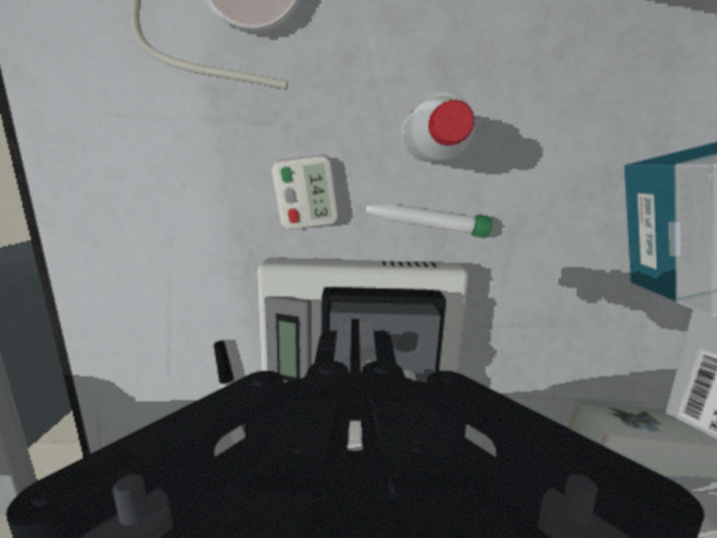

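View pics/s1.png

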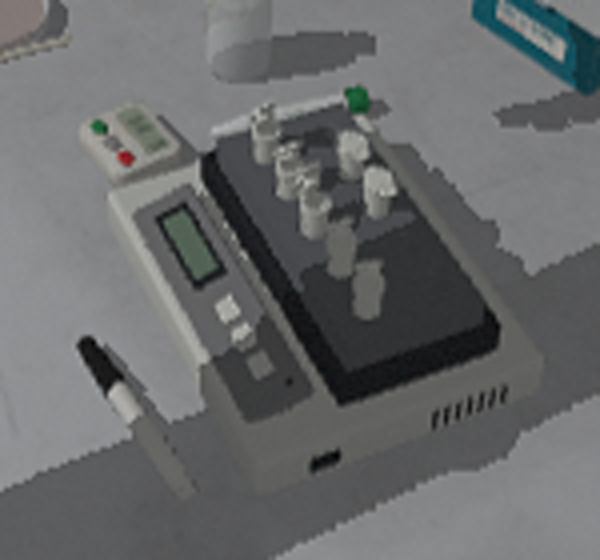

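The tool is aligned (tool x = world +y, tool y = world +x, tool z down). In the scene crop all five near tubes still have their lids up, at about (265,115) to (370,270) px. The wrist view is mostly blocked by the gripper. I'll check the lid heights by depth before going in.

```bash
cat >> h.py <<'E'
def lids(n="scene"):
    for n in (n,) if isinstance(n,str) else n:
        W=world(bot.read_camera(n)).reshape(-1,3)
        for i in range(5):
            yc=.1257-.036*i; 
            m=(abs(W[:,0]-.570)<.02)&(W[:,1]<yc+.024)&(W[:,1]>yc-.012)&(W[:,2]>.095)&(W[:,2]<.14)
            P=W[m]; hi=P[P[:,2]>.110]; lo=P[P[:,2]<.110]
            print(n,i+1,len(P),"hi",len(hi),np.round(hi.mean(0),3) if len(hi) else "", "zmax",round(P[:,2].max(),3) if len(P) else "", "x",np.round([P[:,0].min(),P[:,0].max()],3) if len(P) else "", "hi y",np.round([hi[:,1].min(),hi[:,1].max()],3) if len(hi) else "", "lo y", np.round([lo[:,1].min(),lo[:,1].max()],3) if len(lo) else "")
E
python3 - <<'E'
from h import *
lids(("scene","top"))
E
```

```text
scene 1 60 hi 22 [0.569 0.127 0.119] zmax 0.128 x [0.561 0.58 ] hi y [0.124 0.132] lo y [0.117 0.137]
scene 2 56 hi 20 [0.567 0.09  0.117] zmax 0.127 x [0.56  0.577] hi y [0.084 0.095] lo y [0.079 0.101]
scene 3 80 hi 33 [0.566 0.06  0.12 ] zmax 0.13 x [0.558 0.578] hi y [0.056 0.064] lo y [0.044 0.063]
scene 4 60 hi 21 [0.566 0.018 0.118] zmax 0.127 x [0.559 0.576] hi y [0.013 0.023] lo y [0.008 0.028]
scene 5 65 hi 26 [ 0.565 -0.018  0.118] zmax 0.127 x [0.558 0.576] hi y [-0.024 -0.009] lo y [-0.028 -0.01 ]
top 1 36 hi 25 [0.571 0.132 0.119] zmax 0.132 x [0.562 0.58 ] hi y [0.126 0.138] lo y [0.118 0.138]
top 2 42 hi 31 [0.57  0.094 0.118] zmax 0.129 x [0.561 0.579] hi y [0.087 0.101] lo y [0.084 0.104]
top 3 33 hi 21 [0.568 0.063 0.12 ] zmax 0.132 x [0.559 0.578] hi y [0.059 0.067] lo y [0.047 0.067]
top 4 41 hi 33 [0.568 0.022 0.119] zmax 0.127 x [0.559 0.579] hi y [0.014 0.03 ] lo y [0.01 0.03]
top 5 42 hi 33 [ 0.568 -0.014  0.118] zmax 0.125 x [0.558 0.578] hi y [-0.023 -0.007] lo y [-0.024 -0.004]
```

Lids stand at about 60–80°, leaning slightly forward, with tops at about 0.128 m. I'll lower the tips to z≈0.118 left of tube 1, sweep, then press.

>>> send_rows(
  deltas="-0.01 0 0.035 0;-0.02 0.001 0.07 0;-0.029 0.001 0.1 0;-0.029 0.001 0.113 0;-0.029 0.001 0.113 0",
)

```text
t: 3.3
eef_pos: [0.5697, 0.17, 0.1248]
tool_rot: [-0.001, 0.707, 0.707, -0.002]
contact_force: [-0.7, -0.4, -0.5]
gripper_width: -0.0
grasp_force: 0.0
```

>>> send_rows(
  deltas="-0.01 0 0 0;-0.02 0 0 0;-0.03 0 0 0;-0.038 0 0 0;-0.044 0 0 0",
)

```text
t: 3.8
eef_pos: [0.5711, 0.1253, 0.127]
tool_rot: [0.0, 0.707, 0.707, 0.001]
contact_force: [0.1, 1.3, 0.1]
gripper_width: 0.0
grasp_force: 0.4
```

>>> send_rows(
  deltas="0 0 0.003 0;0 0 0.006 0;0 0 0.008 0;0 0 0.01 0;0 0 0.01 0",
)

```text
t: 4.3
eef_pos: [0.5705, 0.1263, 0.1158]
tool_rot: [-0.0, 0.707, 0.707, -0.0]
contact_force: [1.1, 0.0, 0.6]
gripper_width: 0.001
grasp_force: 0.0
```

Run:
```python
from h import *
lids(("scene",))
s=bot.read_camera("scene");save(s,"s2.png",crop=(150,290,200,350),s=4)
o=bot.get_obs();print(o['eef_pos'],o['contact_force'])
```

```text
scene 1 109 hi 84 [0.566 0.12  0.126] zmax 0.139 x [0.555 0.582] hi y [0.114 0.136] lo y [0.114 0.13 ]
scene 2 60 hi 20 [0.567 0.09  0.119] zmax 0.127 x [0.561 0.578] hi y [0.084 0.113] lo y [0.08  0.113]
scene 3 80 hi 33 [0.566 0.059 0.121] zmax 0.132 x [0.557 0.578] hi y [0.056 0.063] lo y [0.044 0.066]
scene 4 64 hi 21 [0.566 0.017 0.119] zmax 0.126 x [0.559 0.577] hi y [0.014 0.023] lo y [0.008 0.026]
scene 5 65 hi 26 [ 0.565 -0.018  0.117] zmax 0.125 x [0.557 0.575] hi y [-0.024 -0.009] lo y [-0.028 -0.011]
[0.57048426 0.12649129 0.11603544] [ 0.16653829 -0.52876436  0.04415664]
```

View pics/s2.png

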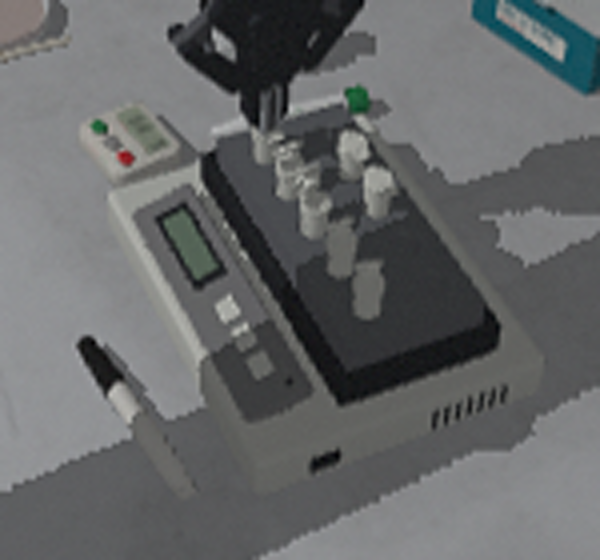

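The tips sit on tube 1 at about (265,125) px, and lids 2–5 still stand. Tip height is 0.108 m, so I press on in small steps until the force rises.

>>> send_rows(
  deltas="0 0 0.001 0;0 0 0.001 0;0 0 0.002 0;0 0 0.002 0",
)

```text
t: 4.8
eef_pos: [0.5714, 0.1263, 0.1151]
tool_rot: [0.0, 0.707, 0.707, 0.001]
contact_force: [-0.2, 0.3, 5.6]
gripper_width: -0.005
grasp_force: 3.0
```

>>> send_rows(
  deltas="0 0 0.001 0;0 0 0.001 0",
)

```text
t: 5.0
eef_pos: [0.5716, 0.1263, 0.115]
tool_rot: [0.0, 0.707, 0.707, 0.001]
contact_force: [-2.9, -1.3, 12.9]
gripper_width: 0.0
grasp_force: 6.6
```

Lid 1 is shut: firm contact with the tips at 0.107 m, at 13 N. Next is tube 2: rise, sweep 36 mm, press.

>>> send_rows(
  deltas="0 0 -0.007 0;0 0 -0.014 0;-0.008 0 -0.014 0;-0.016 0 -0.014 0;-0.024 0 -0.014 0",
)

```text
t: 5.5
eef_pos: [0.5705, 0.1009, 0.127]
tool_rot: [-0.0, 0.707, 0.707, -0.0]
contact_force: [-0.4, -0.4, 0.9]
gripper_width: 0.008
grasp_force: 0.0
```

>>> send_rows(
  deltas="-0.006 -0.001 0 0;-0.012 -0.001 0.002 0;-0.012 -0.001 0.005 0;-0.012 -0.001 0.008 0;-0.012 -0.001 0.01 0",
)

```text
t: 6.0
eef_pos: [0.5697, 0.0901, 0.1169]
tool_rot: [-0.0, 0.707, 0.707, -0.0]
contact_force: [-0.5, -0.6, 1.4]
gripper_width: 0.001
grasp_force: 0.6
```

>>> send_rows(
  deltas="0 0 0.002 0;0 0 0.003 0;0 0 0.004 0;0 0 0.004 0",
)

```text
t: 6.4
eef_pos: [0.5706, 0.09, 0.1149]
tool_rot: [0.0, 0.707, 0.707, 0.001]
contact_force: [-3.9, -1.4, 14.9]
gripper_width: -0.001
grasp_force: 7.7
```

>>> send_rows(
  deltas="0 0 -0.007 0;0 0 -0.014 0;0 0 -0.014 0",
)

```text
t: 6.7
eef_pos: [0.5703, 0.0905, 0.1281]
tool_rot: [0.0, 0.707, 0.707, 0.001]
contact_force: [-0.1, -0.9, -0.3]
gripper_width: -0.003
grasp_force: 0.0
```

Run:
```python
from h import *
lids(("scene",))
s=bot.read_camera("scene");save(s,"s3.png",crop=(160,240,240,320),s=7)
```

```text
scene 1 29 hi 0  zmax 0.109 x [0.561 0.573] hi y  lo y [0.117 0.138]
scene 2 102 hi 54 [0.567 0.085 0.133] zmax 0.14 x [0.555 0.584] hi y [0.08 0.1 ] lo y [0.078 0.113]
scene 3 81 hi 34 [0.567 0.06  0.121] zmax 0.13 x [0.559 0.577] hi y [0.056 0.077] lo y [0.044 0.077]
scene 4 60 hi 20 [0.566 0.017 0.119] zmax 0.129 x [0.559 0.576] hi y [0.012 0.023] lo y [0.008 0.026]
scene 5 64 hi 24 [ 0.565 -0.018  0.118] zmax 0.125 x [0.558 0.575] hi y [-0.024 -0.009] lo y [-0.028 -0.007]
```

View pics/s3.png

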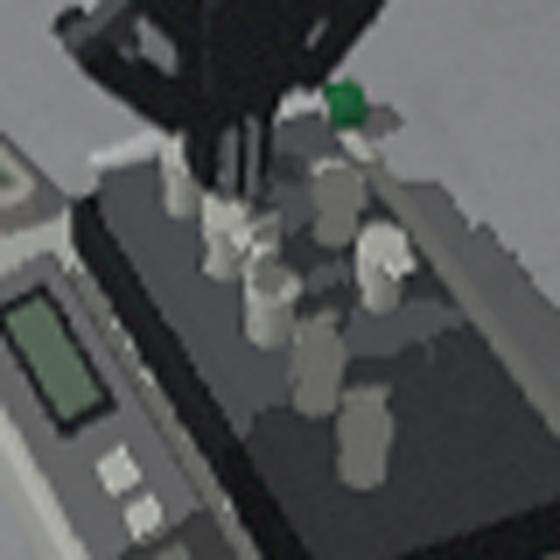

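Lids 1 and 2 are shut flat (about (180,150) and (225,210) px), and lids 3–5 still stand. On to tubes 3 and 4.

>>> send_rows(
  deltas="-0.008 0 0 0;-0.016 0 0 0;-0.024 0 0 0;-0.03 -0.001 0 0;-0.036 -0.001 0 0",
)

```text
t: 7.3
eef_pos: [0.5686, 0.0534, 0.1273]
tool_rot: [-0.0, 0.707, 0.707, -0.0]
contact_force: [0.1, 0.1, -0.3]
gripper_width: -0.001
grasp_force: 0.4
```

>>> send_rows(
  deltas="0 0 0.003 0;0 0 0.006 0;0 0 0.009 0;0 0 0.01 0",
)

```text
t: 7.7
eef_pos: [0.5686, 0.0543, 0.1168]
tool_rot: [-0.0, 0.707, 0.707, -0.0]
contact_force: [0.7, -1.4, 1.2]
gripper_width: -0.0
grasp_force: 0.6
```

>>> send_rows(
  deltas="0 0 0.002 0;0 0 0.003 0;0 0 0.004 0;0 0 0.004 0",
)

```text
t: 8.1
eef_pos: [0.5696, 0.054, 0.1149]
tool_rot: [0.0, 0.707, 0.707, 0.001]
contact_force: [-3.2, -1.6, 15.5]
gripper_width: 0.002
grasp_force: 7.6
```

>>> send_rows(
  deltas="0 0 -0.007 0;0 0 -0.014 0;-0.008 0 -0.014 0;-0.016 0 -0.014 0;-0.024 0 -0.014 0",
)

```text
t: 8.6
eef_pos: [0.5684, 0.0291, 0.127]
tool_rot: [-0.0, 0.707, 0.707, -0.0]
contact_force: [0.1, 0.5, 0.1]
gripper_width: 0.001
grasp_force: 0.0
```

>>> send_rows(
  deltas="-0.006 -0.001 0 0;-0.012 -0.001 0.002 0;-0.012 -0.001 0.005 0;-0.012 -0.001 0.008 0;-0.012 -0.001 0.01 0",
)

```text
t: 9.1
eef_pos: [0.5677, 0.0182, 0.1169]
tool_rot: [-0.0, 0.707, 0.707, -0.0]
contact_force: [-0.7, -0.7, 1.1]
gripper_width: 0.003
grasp_force: 0.6
```

>>> send_rows(
  deltas="0 0 0.002 0;0 0 0.003 0;0 0 0.004 0;0 0 0.004 0",
)

```text
t: 9.5
eef_pos: [0.5687, 0.018, 0.115]
tool_rot: [0.0, 0.707, 0.707, 0.001]
contact_force: [-2.6, -1.1, 15.5]
gripper_width: -0.001
grasp_force: 7.7
```

Tube 5, then retreat upwards and check.

>>> send_rows(
  deltas="0 0 -0.007 0;0 0 -0.014 0;-0.008 0 -0.014 0;-0.016 0 -0.014 0;-0.024 0 -0.014 0",
)

```text
t: 10.0
eef_pos: [0.5675, -0.0069, 0.127]
tool_rot: [-0.0, 0.707, 0.707, -0.0]
contact_force: [-0.1, -0.0, -0.8]
gripper_width: -0.001
grasp_force: 0.0
```

>>> send_rows(
  deltas="-0.006 0 0 0;-0.012 0 0.002 0;-0.012 0 0.005 0;-0.012 0 0.008 0;-0.012 0 0.01 0",
)

```text
t: 10.5
eef_pos: [0.5678, -0.0178, 0.1169]
tool_rot: [-0.0, 0.707, 0.707, -0.0]
contact_force: [-1.0, -0.8, 0.9]
gripper_width: 0.004
grasp_force: 0.6
```

>>> send_rows(
  deltas="0 0 0.002 0;0 0 0.003 0;0 0 0.004 0;0 0 0.004 0",
)

```text
t: 10.9
eef_pos: [0.5688, -0.018, 0.115]
tool_rot: [0.0, 0.707, 0.707, 0.001]
contact_force: [-3.5, -1.1, 15.1]
gripper_width: 0.001
grasp_force: 7.7
```

>>> send_rows(
  deltas="0 0 -0.01 0;0 0 -0.03 0;0 0 -0.07 0;0 0 -0.11 0;0 0 -0.14 0",
)

```text
t: 11.4
eef_pos: [0.5682, -0.0176, 0.2557]
tool_rot: [0.001, 0.707, 0.707, 0.001]
contact_force: [0.4, 0.3, -0.4]
gripper_width: -0.001
grasp_force: 0.0
```

>>> send_rows(
  deltas="-0.04 0 0 0;-0.08 0 0 0;-0.12 0 0 0;-0.12 0 0 0;-0.12 0 0 0",
)

```text
t: 11.9
eef_pos: [0.5676, -0.1386, 0.2532]
tool_rot: [-0.0, 0.708, 0.707, -0.0]
contact_force: [-0.3, 0.4, 0.2]
gripper_width: 0.001
grasp_force: 0.0
```

Run:
```python
from h import *
lids(("scene","top"))
s=bot.read_camera("scene");save(s,"s4.png",crop=(160,240,240,320),s=7)
for r in bot.landmark_of(s,"tube_1"): print(np.round(r["xyz"],3),round(r["confidence"],2))
```

```text
scene 1 50 hi 0  zmax 0.11 x [0.562 0.58 ] hi y  lo y [0.114 0.141]
scene 2 51 hi 0  zmax 0.109 x [0.56  0.578] hi y  lo y [0.078 0.111]
scene 3 61 hi 0  zmax 0.109 x [0.559 0.579] hi y  lo y [0.042 0.078]
scene 4 64 hi 0  zmax 0.109 x [0.559 0.576] hi y  lo y [0.006 0.041]
scene 5 64 hi 0  zmax 0.11 x [0.557 0.575] hi y  lo y [-0.03   0.005]
top 1 47 hi 11 [0.57  0.126 0.111] zmax 0.111 x [0.562 0.58 ] hi y [0.121 0.135] lo y [0.115 0.138]
top 2 53 hi 4 [0.572 0.092 0.111] zmax 0.112 x [0.562 0.58 ] hi y [0.084 0.112] lo y [0.078 0.112]
top 3 46 hi 6 [0.571 0.058 0.111] zmax 0.114 x [0.56  0.578] hi y [0.05  0.064] lo y [0.044 0.067]
top 4 48 hi 1 [0.572 0.019 0.11 ] zmax 0.11 x [0.56  0.578] hi y [0.019 0.019] lo y [0.007 0.041]
top 5 56 hi 0  zmax 0.11 x [0.558 0.576] hi y  lo y [-0.03   0.004]
[0.613 0.086 0.042] 0.66
[0.57  0.058 0.047] 0.6
[0.616 0.054 0.045] 0.57
[0.572 0.127 0.045] 0.56
[0.568 0.087 0.044] 0.45
[0.567 0.018 0.045] 0.44
[ 0.569 -0.017  0.046] 0.39
```

View pics/s4.png

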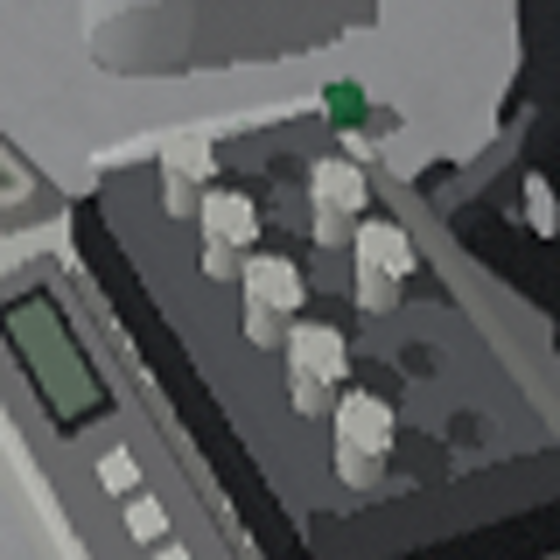

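All five near lids lie flat, from (190,155) to (362,420) px, like the two in the far row. The tubes are seated and the arm is clear.

```bash
python3 -c "
from station import bot
print(bot.hand_in())"
```

```text
the job is handed in; nothing more can be done
None
```

I shut all five lids one by one from left to right, pressing with about 15 N at most, and handed the job in at about 12 s; the final images show every lid flat, the tubes seated and the arm clear, but the hand-in returned no verdict.

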